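# Find the blind hole of a spacer on a pin gauge and present it hole-up

### The job

One end of the loose aluminium spacer (a short turned bar with a square collar) has a deep blind hole, the other only a shallow recess of the same width. Pick the spacer up and find the bored end by feel on the gauge's level pin: try an end, turn the spacer end for end if it stops short, and slide the bored end on until the pin is well past half-way down the hole. Then draw it off and finish while still holding the spacer in the gripper, hole pointing straight up, at least 15 cm above the bench and still, ready for a spring to be dropped in; leave the other parts on the bench where they are.

Things in the scene. Friction and masses are not known exactly. Their poses are not given: they have to be found in the camera images.
- spacer_center (a point): centre of the loose spacer, a turned aluminium bar 70 mm long and 30 mm thick with a square collar round its middle, 34 x 34 mm and 30 mm long, 0.13 to 0.25 kg, lying level on one flat of the collar, two flats upright (centre 17 mm up). Its x axis runs along the length. Both ends show a round 18 mm opening on the long axis: one is a blind hole 40 mm deep, the other a recess only 4 mm deep; whether the +x or the -x end is the bored one is to be found by feel
- pin_tip (a point): tip of the gauge's pin, 85 mm above the bench. The gauge is a dark steel post fixed to the bench; its bright steel pin is level, 10 mm thick, round-ended, and sticks out 55 mm from the post (a collar 18 mm across covers the last 5 mm at the post). This frame's +x points from the tip along the pin into the post, z is up. Post 24 mm thick, 40 mm wide, 107 mm high, on a foot plate 80 x 70 x 10 mm that begins 37 mm past the tip
- brew_ring: bystander, loose: grey ring casting 85x92x46 mm; origin at the centre of its underside
- flange: bystander, loose: grey valve flange with a stub, 89x88x60 mm; origin at the centre of its underside
- nut: bystander, loose: brass nut 22x25x24 mm; origin at the centre of its underside
There are look-alikes about, which are no part of the job. Leave any blue look-alike of the part that bears pin_tip alone.

How it is judged:
By the outcome, as a careful person would: the job done as asked, in the order asked, and still so for the second after the job is handed in, while the arm keeps its last pose, push and grip.
It also fails if it takes over 64 s, if anything falls off the work surface, if the arm or the gripper's body presses on something with over 40 N, if the wrist force passes 120 N, or if a joint passes its speed limit or range.

### The arm

A 6-joint arm with a two-finger parallel gripper is mounted at the origin on the work surface; the furniture and walls round the work are solid. World frame = base frame: x ahead of the robot, y to its left, z up, the work surface at z = 0. Lengths are in m, angles in rad, forces in N, time in s.
With the tool pointing down it reaches from about 0.35 to 0.775 m from the base axis. Payload 5.5 kg.
Tool frame: the origin (TCP) lies between the finger pads; the fingertips stand 11 mm ahead of it and the grasp point (between the pads) lies 8 mm behind it (tips_ahead is the distance from the TCP to the fingertips, in m); z points along the fingers, y is the line along which they close (so a half turn about z gives the same grasp; the last joint's range is limited). The gripper opens to 85 mm and grips with 20 to 120 N. Pads are 22 mm wide; open, the fingers measure 114 mm over their backs; the gripper's body (76 mm by 85 mm) begins 54 mm behind the grasp point. The pads swing forward as they close: fully open they stand 13 mm farther back than shut.
Start: joints at [-1.39, 0.313, 0.046, 1.304, 0, 1.431], TCP at [0.181, -0.546, 0.242] pointing down, gripper open.
Joint ranges: [-2.76, 2.76], [-0.86, 1.69], [-1.03, 1.26], [-2.2, 2.34], [-1.47, 1.5], [-3.14, 3.14]. Speed limits (rad/s): [2.57, 2.57, 3.14, 3.14, 3.14, 3.14].

### API

Orientations are given as a unit quaternion [w, x, y, z].
In Python, from workcell import * gives the robot as it stands. The module is installed in compiled form; this text tells all that it offers.
- The arm moves only by the tool jog_arm, never from a script. Its argument "moves" is a list of rows, each an object with "fingers": the closure, from 0 (fully open) to 1 (shut); "slide": the shift along the tool's x, y, z in mm, a list of three; "angular": the turn, a rotation vector about the tool's x, y, z in degrees, a list of three. A call has 1 to 10 rows; each row is the pose to reach, as a shift and turn from the pose commanded when the call began, along the tool's axes at that moment; what a row does not reach only later rows make up. A row lasts 1/12 s, in which the tool goes at most 41.7 mm and 7.16 degrees, less where a joint would pass 70% of its speed; a pose out of reach is approached as far as the arm can. A call with a gripper value outside its range is refused whole. The fingers move at their own pace and stop on an object; "squeeze" is the grip in N (left out, the last holds). Time passes only in rows, so rows that repeat a pose let the fingers close. It gives the time, the measured TCP pose, the force, the opening and the grip force at its end, in the units of the state.
- get_state(): the state, without advancing time (a new reading comes with each control period).
- read_camera(name): name is "scene" or "top"; returns a dict with "color" (384x512x3 uint8, red, green, blue), "fovy" (degrees; the focal length in pixels is half the picture's height over the tangent of half this angle, whatever the lens; pixels are square), "cx", "cy" (the principal point, pixels), "D" ([k1, k2, p1, p2, k3] as OpenCV has them; the pictures are not rectified), "world_from_camera" (4x4, takes a point from camera to world coordinates). Camera axes: x right, y down, z forward; pixel columns grow to the right and rows downward; lengths in m; the calibration is good to about 2 mm. A picture is of the moment at which its call begins. There is no depth.
- hand_in(): hands the job in; it is judged then, once.
Trained networks look in a picture, given as the dict that the camera call returned (one of the last four; its "shot" number tells which), for a name from the list of things; names that differ only in an ending like _2 or _b are one class to them, and where a whole thing is asked for, a point or a joint stands for the part that bears it (a point fixed in the world has none). Each returns a list of dicts, best first, with "p" (0 to 1); they miss things now and then, are a little off and sometimes report something else, mostly with a low value. They report only what shows in the picture. A call takes as long as a camera call. They do not tell look-alikes from the thing itself.
- look_for(target, picture): "point" ([column, row] in pixels, amid what is visible of it).
- tip_of(target, picture): "point" ([column, row] in pixels: a listed point, or the origin of a listed thing).
The state is a dict: "clock": time; "joint_pos": joint angles; "qvel": joint speeds; "tau": joint torques, N m; "tcp_pos": TCP position; "orientation": TCP orientation; "wrist_force": force on the tool from outside, world axes, zero at the start; "ft_torque": the same for the moment, N m; "finger_gap": finger opening in m; "grip_force": force on a finger pad.
Only numpy, scipy, OpenCV 4.12 (cv2) and the standard library are available. Lean on these libraries where they do the work, as an engineer would, in place of code of your own. Each camera call takes 0.05 s, during which the arm holds its last target. There are 200 camera calls.

## Working session

There is one attempt and no reset: what is moved stays moved. The work goes in short steps, Python scripts to look and compute and a tool call to move; the robot and the scene stay as the last step left them, time stands still between calls to the robot, and variables do not carry over. Pictures are saved under pics/ and viewed, at most 10 in all, crops included, and the job is handed in when it is done.

Besides the shell and the picture viewer there is one more tool, called after ">>>" as name([rows], argument=value, ...), one row to a line, values as JSON. jog_arm: Moves the arm, as the interface text tells. Its arguments: {"type":"object","properties":{"moves":{"type":"array","items":{"type":"object","properties":{"fingers":{"type":"number"},"slide":{"type":"array","items":{"type":"number"}},"angular":{"type":"array","items":{"type":"number"}}}}},"squeeze":{"type":"number"}},"required":["moves"]}

```bash
mkdir -p pics
cat > h.py <<'E'
from workcell import *
import numpy as np, cv2
from scipy.spatial.transform import Rotation as R
def K(p):
    f=p["color"].shape[0]/2/np.tan(np.radians(p["fovy"])/2)
    return np.array([[f,0,p["cx"]],[0,f,p["cy"]],[0,0,1]])
def ray(p,px):
    u=cv2.undistortPoints(np.array([[px]],float),K(p),np.array(p["D"],float))[0,0]
    T=np.array(p["world_from_camera"]); d=T[:3,:3]@[u[0],u[1],1]; return T[:3,3],d
def at_z(p,px,z):
    o,d=ray(p,px); return o+d*(z-o[2])/d[2]
def proj(p,X):
    T=np.linalg.inv(np.array(p["world_from_camera"]))
    return cv2.projectPoints(np.atleast_2d(np.array(X,float)),cv2.Rodrigues(T[:3,:3])[0],T[:3,3],K(p),np.array(p["D"],float))[0][:,0]
def tri(a,pa,b,pb):
    o1,d1=ray(a,pa);o2,d2=ray(b,pb)
    s=np.linalg.lstsq(np.c_[d1,-d2],o2-o1,rcond=None)[0]
    x,y=o1+s[0]*d1,o2+s[1]*d2; return (x+y)/2,np.linalg.norm(x-y)
def save(n,im,s=1):
    cv2.imwrite("pics/"+n,cv2.resize(im[:,:,::-1],None,fx=s,fy=s,interpolation=cv2.INTER_CUBIC))
def rq(q): return R.from_quat([q[1],q[2],q[3],q[0]])
E
python3 - <<'E'
from h import *
np.set_printoptions(precision=4,suppress=True)
for c in("scene","top"):
    p=read_camera(c); save(c+"0.png",p["color"],1.55)
    print(c,np.array(p["world_from_camera"])[:3].tolist())
    for t in("spacer_center","pin_tip","brew_ring","flange","nut"):
        print(t,[(np.round(r["point"],1).tolist(),round(r["p"],2),at_z(p,r["point"],{"spacer_center":.017,"pin_tip":.085}.get(t,0))[:2].round(3)) for r in tip_of(t,p)], [(np.round(r["point"],1).tolist(),round(r["p"],2)) for r in look_for(t,p)])
print(get_state())
E
```

```text
scene [[-0.5512526194469226, -0.4512694507176226, 0.7017666509616436, -0.13981093395450506], [-0.8343341739657322, 0.2954810518570239, -0.46537880715217983, 0.5337698979194105], [0.002652490494859131, -0.8420491855245048, -0.5393942282335739, 0.6016710201932622]]
spacer_center [([193.0, 243.4], 0.66, array([0.528, 0.248])), ([301.5, 164.6], 0.23, array([ 0.67 , -0.154]))] [([192.9, 245.6], 0.94)]
pin_tip [([285.6, 202.8], 0.93, array([0.464, 0.057])), ([300.6, 164.8], 0.6, array([ 0.576, -0.072]))] [([255.9, 217.9], 0.93), ([277.3, 174.6], 0.63)]
brew_ring [([362.7, 228.5], 0.83, array([ 0.385, -0.104]))] [([352.9, 223.5], 0.76)]
flange [([177.3, 203.4], 0.79, array([0.706, 0.202])), ([362.2, 227.3], 0.45, array([ 0.389, -0.106]))] [([178.0, 202.8], 0.55)]
nut [([152.4, 229.3], 0.42, array([0.642, 0.293]))] [([152.4, 230.3], 0.54)]
top [[-0.007893676832805811, -0.9991290547065673, 0.040973429283133446, 0.5013945988065055], [-0.9996893303866883, 0.006916098850942042, -0.023945986880858028, 0.08943442492612218], [0.023641754949103307, -0.04114972196558208, -0.9988732491187666, 1.035553
[... 337 characters left out ...]
[165.6, 158.1], 0.44, array([0.628, 0.29 ]))] [([317.2, 252.6], 0.84)]
flange [([196.7, 129.5], 0.59, array([0.705, 0.207]))] [([197.1, 129.1], 0.67)]
nut [([164.3, 152.5], 0.47, array([0.643, 0.294]))] []
{'clock': 1.1, 'joint_pos': array([-1.3896,  0.3132,  0.0461,  1.3036,  0.    ,  1.4312]), 'qvel': array([ 0.    ,  0.0007,  0.001 ,  0.002 , -0.0003,  0.0019]), 'tau': array([ -0.0005, -48.0478,  29.8819,   0.0004,  -0.0002,  -0.    ]), 'tcp_pos': array([ 0.1813, -0.5457,  0.2423]), 'orientation': array([0.    , 0.9872, 0.1597, 0.    ]), 'wrist_force': array([-0.0026, -0.7144,  0.8147]), 'ft_torque': array([-0.0299,  0.0039, -0.0148]), 'grip_force': 0.0, 'finger_gap': 0.08534082718890978}
```

View pics/scene0.png

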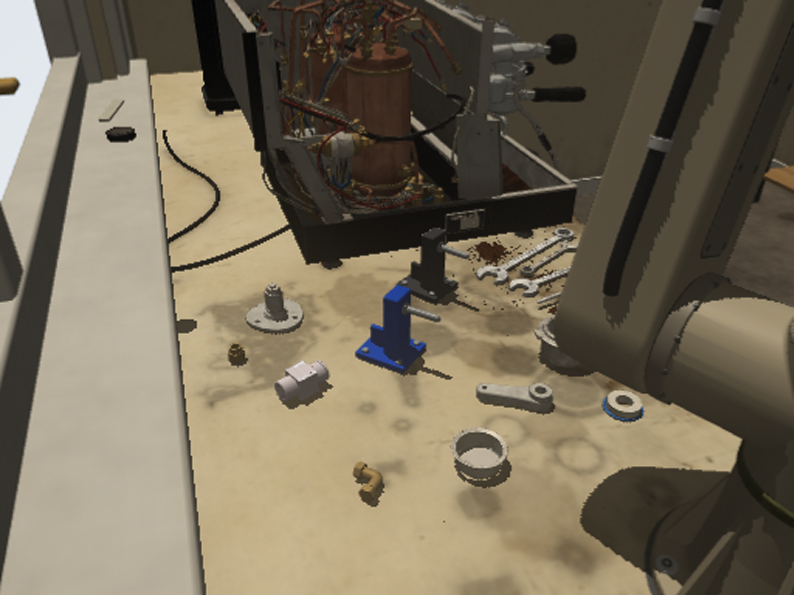

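View pics/top0.png

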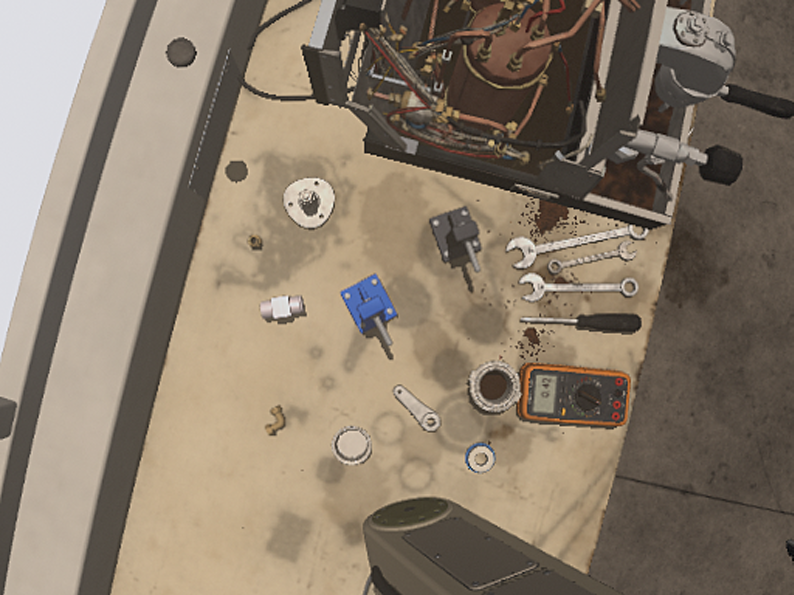

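The images show two look-alike gauges. The blue one has its tip at top (252,222) and scene (286,203), and is to be left alone. The dark steel one has its tip at top (308,172) and scene (301,165), and is the one I want. The only spacer-like part is at top (181,198) and scene (193,244). The brass nut at top (164,153) and the elbow at top (178,271) are different parts. Next I'll check the choice in a close crop.

Run:
```python
from h import *
p=read_camera("top"); c=p["color"]
a=c[175:221,150:212]; b=c[125:200,262:332]; 
s=read_camera("scene"); d=s["color"][225:265,165:225]; e=s["color"][140:200,250:320]
f=lambda im:cv2.resize(im,(400,300),interpolation=cv2.INTER_CUBIC)
g=lambda im:cv2.resize(im,(400,int(400*im.shape[0]/im.shape[1])))
save("crop.png",np.vstack([np.hstack([f(a),f(b)]),np.hstack([f(d),f(e)])]))
np.set_printoptions(precision=4,suppress=True)
print("tri spacer",tri(p,[180.6,195.8],s,[193.,243.4]))
print("tri tip",tri(p,[308,171.8],s,[300.6,164.8]))
```

```text
tri spacer (array([0.5266, 0.2477, 0.0179]), np.float64(0.0008486836560220065))
tri tip (array([ 0.5821, -0.0766,  0.0808]), np.float64(0.00029313476188768946))
```

View pics/crop.png

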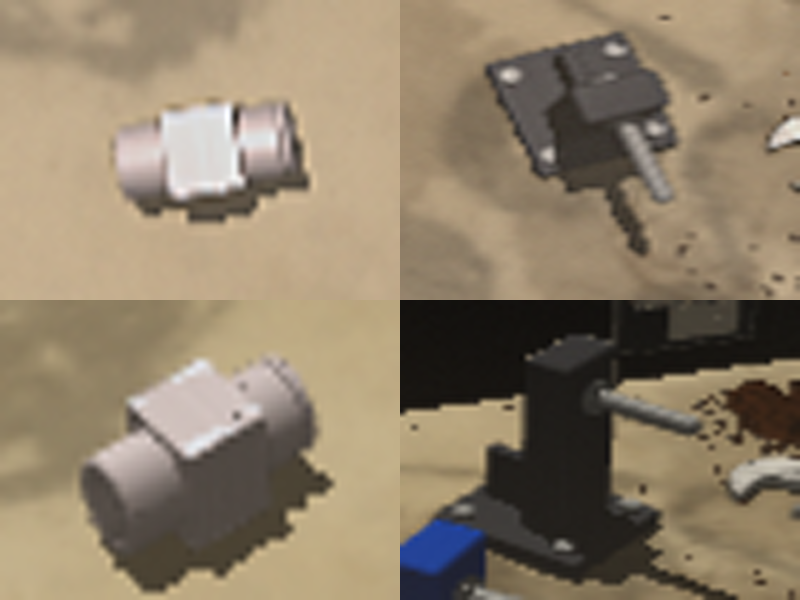

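The crop confirms both: the spacer (ends near top (168,199) and (195,196)) and the dark gauge (pin running from tip (308,174) to post (301,157) in top). Next I'll work out the yaws and the first moves.

```bash
cat >> h.py <<'E'
def down(yaw): # tool z down, tool x at yaw (deg)
    c,s=np.cos(np.radians(yaw)),np.sin(np.radians(yaw)); return R.from_matrix([[c,s,0],[s,-c,0],[0,0,-1]])
def plan(pos,rot,P=None,Q=None):
    st=get_state(); P=st["tcp_pos"] if P is None else np.array(P); Q=rq(st["orientation"]) if Q is None else Q
    sl=Q.inv().apply(np.array(pos)-P)*1000; an=np.degrees((Q.inv()*rot).as_rotvec())
    print("slide",sl.round(1),"ang",an.round(1),"rows",round(np.linalg.norm(sl)/41.7,1),round(np.linalg.norm(an)/7.16,1))
def info():
    st=get_state(); x=rq(st["orientation"]).as_matrix()
    print("t",round(st["clock"],2),"tcp",st["tcp_pos"].round(4),"x",x[:,0].round(3),"z",x[:,2].round(3),"F",st["wrist_force"].round(1),"gap",round(st["finger_gap"],4),"grip",round(st["grip_force"],1),"q",st["joint_pos"].round(2))
np.set_printoptions(precision=4,suppress=True)
E
python3 - <<'E'
from h import *
p=read_camera("top")
sp=lambda u,v:[150+u*62/400,175+v*46/300]
ga=lambda u,v:[262+(u-400)*70/400,125+v/4]
yaw=lambda d:np.degrees(np.arctan2(d[1],d[0])).round(1)
C=[at_z(p,sp(*c),.034) for c in[(163,113),(235,105),(243,188),(170,195)]]
print("collar",np.mean(C,0),[ (yaw(C[1]-C[0])),yaw(C[2]-C[3]),yaw(C[0]-C[3])-90,yaw(C[1]-C[2])-90],[np.linalg.norm(C[i]-C[i-1]).round(3) for i in range(4)])
print("ends",yaw(at_z(p,sp(294,145),.017)-at_z(p,sp(118,165),.017)))
t,b=at_z(p,ga(666,197),.085),at_z(p,ga(624,128),.085); print("pin",t,b,yaw(b-t),np.linalg.norm(b-t))
F=[at_z(p,ga(*c),.01) for c in[(487,68),(625,35),(678,140),(545,172)]]
print("foot",np.mean(F,0),[yaw(F[0]-F[3]),yaw(F[1]-F[2]),yaw(F[0]-F[1])-90,yaw(F[3]-F[2])-90],[np.linalg.norm(F[i]-F[i-1]).round(3) for i in range(4)])
print("1");plan([.50,-.15,.24],down(97))
E
```

```text
collar [0.5203 0.2427 0.034 ] [np.float64(-84.1), np.float64(-85.0), np.float64(-85.1), np.float64(-84.5)] [np.float64(0.032), np.float64(0.029), np.float64(0.033), np.float64(0.029)]
ends -84.0
pin [ 0.5756 -0.0773  0.085 ] [ 0.6183 -0.0597  0.085 ] 22.4 0.04623793922004984
foot [ 0.6439 -0.0529  0.01  ] [np.float64(20.6), np.float64(18.6), np.float64(18.799999999999997), np.float64(18.700000000000003)] [np.float64(0.074), np.float64(0.069), np.float64(0.075), np.float64(0.066)]
1
slide [ 427.2 -275.     2.3] ang [  0.    0.  -78.6] rows 12.2 11.0
```

>>> jog_arm([
  {"slide":[427,-275,0],"angular":[0,0,-77],"fingers":0},
  {"slide":[427,-275,0],"angular":[0,0,-77],"fingers":0},
  {"slide":[427,-275,0],"angular":[0,0,-77],"fingers":0},
  {"slide":[427,-275,0],"angular":[0,0,-77],"fingers":0},
  {"slide":[427,-275,0],"angular":[0,0,-77],"fingers":0},
  {"slide":[427,-275,0],"angular":[0,0,-77],"fingers":0},
  {"slide":[427,-275,0],"angular":[0,0,-77],"fingers":0},
  {"slide":[427,-275,0],"angular":[0,0,-77],"fingers":0},
  {"slide":[427,-275,0],"angular":[0,0,-77],"fingers":0},
  {"slide":[427,-275,0],"angular":[0,0,-77],"fingers":0},
], squeeze=90)

```text
clock: 2.08
tcp_pos: [0.4436, -0.2194, 0.2427]
orientation: [0.0, 0.705, 0.709, 0.0]
wrist_force: [1.1, -1.1, 0.6]
finger_gap: 0.0852
grip_force: 0.0
```

Run:
```python
from h import *
info(); plan([.521,.243,.20],down(95.4))
```

```text
t 2.08 tcp [ 0.4436 -0.2194  0.2427] x [-0.006  1.    -0.001] z [ 0.001 -0.001 -1.   ] F [ 1.1 -1.1  0.6] gap 0.0852 grip 0.0 q [-0.62  0.16 -0.16  1.26 -0.    0.94]
slide [461.9  80.2  42.4] ang [ 0.   0.  -5.1] rows 11.3 0.7
```

>>> jog_arm([
  {"slide":[462,80,30],"angular":[0,0,-5]},
  {"slide":[462,80,30],"angular":[0,0,-5]},
  {"slide":[462,80,30],"angular":[0,0,-5]},
  {"slide":[462,80,30],"angular":[0,0,-5]},
  {"slide":[462,80,30],"angular":[0,0,-5]},
  {"slide":[462,80,30],"angular":[0,0,-5]},
  {"slide":[462,80,30],"angular":[0,0,-5]},
  {"slide":[462,80,30],"angular":[0,0,-5]},
  {"slide":[462,80,30],"angular":[0,0,-5]},
  {"slide":[462,80,30],"angular":[0,0,-5]},
])

```text
schema error: expected keys fingers, slide, angular
```

Run:
```python
from h import *
info(); plan([.521,.243,.07],down(95.4))
```

```text
t 2.08 tcp [ 0.4436 -0.2194  0.2427] x [-0.006  1.    -0.001] z [ 0.001 -0.001 -1.   ] F [ 1.1 -1.1  0.6] gap 0.0852 grip 0.0 q [-0.62  0.16 -0.16  1.26 -0.    0.94]
slide [462.   80.1 172.4] ang [ 0.   0.  -5.1] rows 12.0 0.7
```

>>> jog_arm([
  {"slide":[462,80,30],"angular":[0,0,-5],"fingers":0},
  {"slide":[462,80,30],"angular":[0,0,-5],"fingers":0},
  {"slide":[462,80,30],"angular":[0,0,-5],"fingers":0},
  {"slide":[462,80,30],"angular":[0,0,-5],"fingers":0},
  {"slide":[462,80,30],"angular":[0,0,-5],"fingers":0},
  {"slide":[462,80,30],"angular":[0,0,-5],"fingers":0},
  {"slide":[462,80,30],"angular":[0,0,-5],"fingers":0},
  {"slide":[462,80,30],"angular":[0,0,-5],"fingers":0},
  {"slide":[462,80,30],"angular":[0,0,-5],"fingers":0},
  {"slide":[462,80,30],"angular":[0,0,-5],"fingers":0},
])

```text
clock: 2.92
tcp_pos: [0.5135, 0.1908, 0.2158]
orientation: [0.0, 0.675, 0.737, 0.0]
wrist_force: [1.0, -1.2, 0.4]
finger_gap: 0.0854
grip_force: 0.0
```

Run:
```python
from h import *
info(); plan([.521,.243,.07],down(95.4))
```

```text
t 2.92 tcp [0.5135 0.1908 0.2158] x [-0.087  0.996 -0.   ] z [ 0.001 -0.    -1.   ] F [ 1.  -1.2  0.4] gap 0.0854 grip 0.0 q [ 0.21  0.27 -0.08  1.22 -0.    1.69]
slide [ 51.4  11.9 145.8] ang [ 0.   0.  -0.4] rows 3.7 0.1
```

>>> jog_arm([
  {"slide":[51,12,0],"angular":[0,0,0],"fingers":0},
  {"slide":[51,12,80],"angular":[0,0,0],"fingers":0},
  {"slide":[51,12,120],"angular":[0,0,0],"fingers":0},
  {"slide":[51,12,135],"angular":[0,0,0],"fingers":0},
  {"slide":[51,12,135],"angular":[0,0,0],"fingers":0},
  {"slide":[51,12,135],"angular":[0,0,0],"fingers":0},
  {"slide":[51,12,135],"angular":[0,0,0],"fingers":0},
])

```text
clock: 3.5
tcp_pos: [0.5213, 0.2402, 0.0814]
orientation: [-0.0, 0.676, 0.737, -0.0]
wrist_force: [1.6, 0.2, 0.6]
finger_gap: 0.0853
grip_force: 0.0
```

Run:
```python
from h import *
info(); plan([.521,.243,.015],down(95.4))
p=read_camera("top");s=read_camera("scene")
st=get_state()
f=lambda im:cv2.resize(im,(400,300),interpolation=cv2.INTER_CUBIC)
save("near.png",np.hstack([f(p["color"][160:235,130:230]),f(s["color"][190:265,140:240])]))
for n,q in(("top",p),("scene",s)): print(n,proj(q,[st["tcp_pos"],[.521,.243,.034]]),[(np.round(r["point"],1),round(r["p"],2)) for r in tip_of("spacer_center",q)])
```

```text
t 3.5 tcp [0.5213 0.2402 0.0814] x [-0.087  0.996 -0.   ] z [-0. -0. -1.] F [1.6 0.2 0.6] gap 0.0853 grip 0.0 q [ 0.29  0.41 -0.23  0.94 -0.    1.78]
slide [ 2.8 -0.1 66.4] ang [-0.   0.  -0.4] rows 1.6 0.1
top [[179.158  196.441 ]
 [181.2914 197.75  ]] [(array([179.7, 197.1]), 0.47)]
scene [[194.6932 217.5773]
 [195.8936 237.977 ]] [(array([195.7, 244.2]), 0.7)]
```

View pics/near.png

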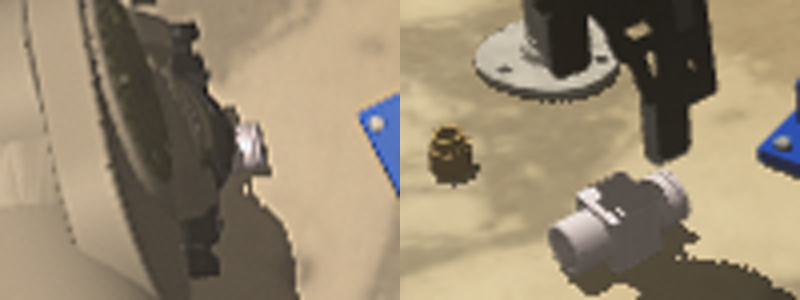

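The picture shows the gripper astride the spacer, with the collar top at about (617,195) in the right half, close to the predicted spot. I'll go down and grip.

>>> jog_arm([
  {"slide":[4,0,35],"angular":[0,0,0],"fingers":0},
  {"slide":[4,0,55],"angular":[0,0,0],"fingers":0},
  {"slide":[4,0,65],"angular":[0,0,0],"fingers":0},
  {"slide":[4,0,65],"angular":[0,0,0],"fingers":0},
  {"slide":[4,0,65],"angular":[0,0,0],"fingers":0.4},
  {"slide":[4,0,65],"angular":[0,0,0],"fingers":1},
  {"slide":[4,0,65],"angular":[0,0,0],"fingers":1},
  {"slide":[4,0,65],"angular":[0,0,0],"fingers":1},
  {"slide":[4,0,65],"angular":[0,0,0],"fingers":1},
  {"slide":[4,0,65],"angular":[0,0,0],"fingers":1},
], squeeze=60)

```text
clock: 4.53
tcp_pos: [0.522, 0.2447, 0.0173]
orientation: [0.001, 0.676, 0.737, 0.001]
wrist_force: [-0.5, -0.7, 4.6]
finger_gap: 0.0336
grip_force: 58.7
```

```bash
python3 -c "
from h import *
info()"
```

```text
t 4.53 tcp [0.522  0.2447 0.0173] x [-0.087  0.996  0.   ] z [ 0.003  0.001 -1.   ] F [-0.5 -0.7  4.6] gap 0.0336 grip 58.7 q [ 0.3   0.48 -0.3   0.79 -0.    1.78]
```

>>> jog_arm([
  {"slide":[0,0,0],"angular":[0,0,0],"fingers":1},
  {"slide":[0,0,0],"angular":[0,0,0],"fingers":1},
  {"slide":[0,0,-30],"angular":[0,0,0],"fingers":1},
  {"slide":[0,0,-70],"angular":[0,0,0],"fingers":1},
  {"slide":[0,0,-110],"angular":[0,0,0],"fingers":1},
  {"slide":[0,0,-150],"angular":[0,0,0],"fingers":1},
  {"slide":[0,0,-190],"angular":[0,0,0],"fingers":1},
  {"slide":[0,0,-200],"angular":[0,0,0],"fingers":1},
  {"slide":[0,0,-200],"angular":[0,0,0],"fingers":1},
], squeeze=90)

```text
clock: 5.28
tcp_pos: [0.5229, 0.2451, 0.2201]
orientation: [0.002, 0.676, 0.737, 0.004]
wrist_force: [0.5, -0.5, -1.8]
finger_gap: 0.0332
grip_force: 88.6
```

Run:
```python
from h import *
info()
p=read_camera("top");s=read_camera("scene"); st=get_state()
c=tip_of("spacer_center",p);d=tip_of("spacer_center",s); print([(x["point"],x["p"]) for x in c],[(x["point"],x["p"]) for x in d])
print("exp",proj(p,st["tcp_pos"]),proj(s,st["tcp_pos"]))
u=proj(s,st["tcp_pos"])[0].astype(int)
cr=s["color"][max(u[1]-50,0):u[1]+50,u[0]-65:u[0]+65]
save("held.png",cr,5)
# tip position in scene+top refined, unobstructed?
a=tip_of("pin_tip",p);b=tip_of("pin_tip",s);print([(np.round(x["point"],1),round(x["p"],2)) for x in a],[(np.round(x["point"],1),round(x["p"],2)) for x in b])
# pre-insertion: tool x yaw 19.5+180, spacer centre 80mm before tip
d=np.array([np.cos(np.radians(19.5)),np.sin(np.radians(19.5)),0]); T=np.array([.578,-.0765,.085])
print(T-d*.08); plan((T-d*.08)+[0,0,.135],down(19.5))
```

```text
t 5.28 tcp [0.5229 0.2451 0.2201] x [-0.087  0.996  0.002] z [ 0.008  0.002 -1.   ] F [ 0.5 -0.5 -1.8] gap 0.0332 grip 88.6 q [ 0.3   0.32 -0.    1.24 -0.    1.78]
[([167.9, 198.5], 0.68)] [([188.7, 161.4], 0.63)]
exp [[167.5872 196.4739]] [[188.4567 161.0354]]
[(array([251.5, 220.9]), 0.77), (array([306.6, 173.3]), 0.69)] [(array([299.3, 166.9]), 0.78), (array([286.5, 207. ]), 0.76)]
[ 0.5026 -0.1032  0.085 ]
slide [-344.4  -47.    -6.4] ang [-0.2  0.2 75.5] rows 8.3 10.5
```

View pics/held.png

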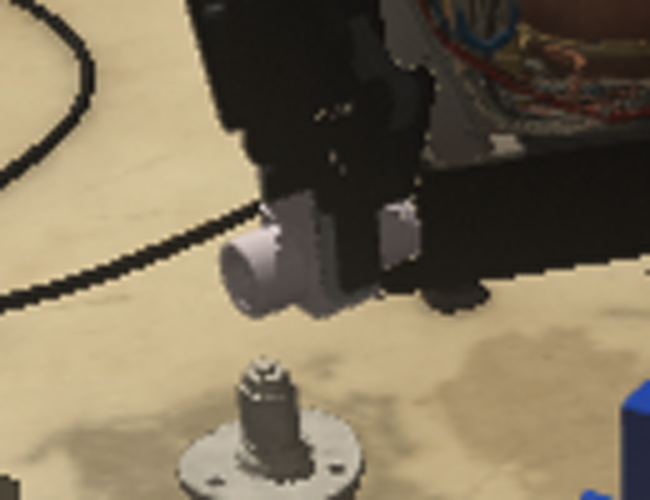

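The spacer is held level in the gripper and clear of the bench (crop (300,255)), with its centre at the TCP. Next I'll carry it to a point in front of the pin.

>>> jog_arm([
  {"slide":[-344,-47,0],"angular":[0,0,75.5],"fingers":1},
  {"slide":[-344,-47,0],"angular":[0,0,75.5],"fingers":1},
  {"slide":[-344,-47,0],"angular":[0,0,75.5],"fingers":1},
  {"slide":[-344,-47,0],"angular":[0,0,75.5],"fingers":1},
  {"slide":[-344,-47,0],"angular":[0,0,75.5],"fingers":1},
  {"slide":[-344,-47,0],"angular":[0,0,75.5],"fingers":1},
  {"slide":[-344,-47,0],"angular":[0,0,75.5],"fingers":1},
  {"slide":[-344,-47,0],"angular":[0,0,75.5],"fingers":1},
  {"slide":[-344,-47,0],"angular":[0,0,75.5],"fingers":1},
  {"slide":[-344,-47,0],"angular":[0,0,75.5],"fingers":1},
])

```text
clock: 6.42
tcp_pos: [0.5031, -0.1062, 0.214]
orientation: [-0.0, 0.98, 0.197, -0.001]
wrist_force: [0.1, 0.6, -2.1]
finger_gap: 0.0331
grip_force: 88.7
```

Run:
```python
from h import *
info()
p=read_camera("top");s=read_camera("scene")
print(tri(p,[306.6,173.3],s,[299.3,166.9]))
for q in(p,s): print([(np.round(x["point"],1),round(x["p"],2)) for x in tip_of("pin_tip",q)], proj(q,[[.578,-.0765,.085],[.578+.04714,-.0765+.01669,.085]]))
d=np.array([np.cos(np.radians(19.5)),np.sin(np.radians(19.5)),0]); T=np.array([.578,-.0765,.085])
plan((T-d*.08),down(19.5))
```

```text
t 6.42 tcp [ 0.5031 -0.1062  0.214 ] x [ 0.923  0.386 -0.002] z [-0.002 -0.    -1.   ] F [ 0.1  0.6 -2.1] gap 0.0331 grip 88.7 q [-0.36  0.21 -0.16  1.2  -0.    2.38]
(array([ 0.5795, -0.0725,  0.0775]), np.float64(0.0030452901052431636))
[(array([254. , 222.6]), 0.84), (array([306.2, 174.3]), 0.83)] [[308.2325 173.2693]
 [301.2186 154.2575]]
[(array([284. , 204.2]), 0.84), (array([301.7, 165.1]), 0.72)] [[301.7764 163.9664]
 [284.6579 158.0572]]
slide [ -0.9   1.  129.6] ang [-0.1  0.1  4.1] rows 3.1 0.6
```

>>> jog_arm([
  {"slide":[-1,1,30],"angular":[0,0,4],"fingers":1},
  {"slide":[-1,1,70],"angular":[0,0,4],"fingers":1},
  {"slide":[-1,1,105],"angular":[0,0,4],"fingers":1},
  {"slide":[-1,1,125],"angular":[0,0,4],"fingers":1},
  {"slide":[-1,1,129],"angular":[0,0,4],"fingers":1},
  {"slide":[-1,1,129],"angular":[0,0,4],"fingers":1},
  {"slide":[-1,1,129],"angular":[0,0,4],"fingers":1},
  {"slide":[-1,1,129],"angular":[0,0,4],"fingers":1},
])

```text
clock: 7.28
tcp_pos: [0.505, -0.1039, 0.0885]
orientation: [0.001, 0.986, 0.169, 0.001]
wrist_force: [0.3, 0.5, -1.5]
finger_gap: 0.0329
grip_force: 88.4
```

Run:
```python
from h import *
info()
p=read_camera("top");s=read_camera("scene")
f=lambda im:cv2.resize(im,(400,400),interpolation=cv2.INTER_CUBIC)
save("pre.png",np.hstack([f(p["color"][130:220,265:355]),f(s["color"][130:210,255:335])]))
d=np.array([np.cos(np.radians(19.5)),np.sin(np.radians(19.5)),0]); T=np.array([.578,-.0765,.085])
plan((T-d*.035),down(19.5)); st=get_state(); print(proj(s,[st["tcp_pos"],st["tcp_pos"]+d*.035]))
```

```text
t 7.28 tcp [ 0.505  -0.1039  0.0885] x [0.943 0.333 0.003] z [ 0.003 -0.001 -1.   ] F [ 0.3  0.5 -1.5] gap 0.0329 grip 88.4 q [-0.36  0.3  -0.37  0.9  -0.    2.44]
slide [43.1 -1.6  3.7] ang [ 0.1 -0.2 -0.1] rows 1.0 0.0
[[330.6887 172.1974]
 [317.6617 167.732 ]]
```

View pics/pre.png

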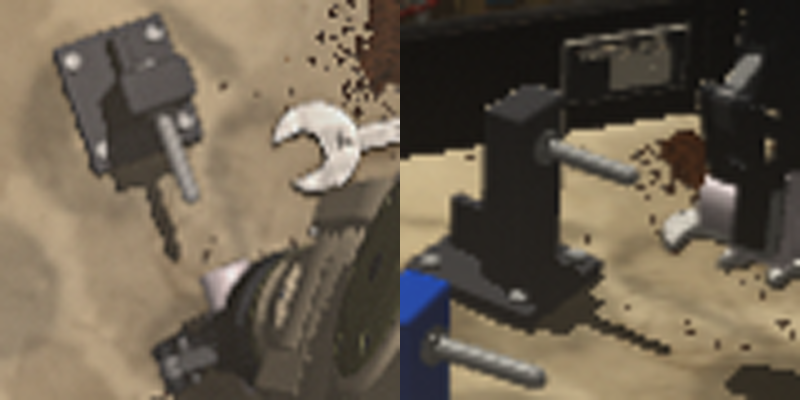

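>>> jog_arm([
  {"slide":[0,-1.5,3.5],"angular":[0,0,0],"fingers":1},
  {"slide":[12,-1.5,3.5],"angular":[0,0,0],"fingers":1},
  {"slide":[25,-1.5,3.5],"angular":[0,0,0],"fingers":1},
  {"slide":[35,-1.5,3.5],"angular":[0,0,0],"fingers":1},
  {"slide":[35,-1.5,3.5],"angular":[0,0,0],"fingers":1},
  {"slide":[35,-1.5,3.5],"angular":[0,0,0],"fingers":1},
])

```text
clock: 7.88
tcp_pos: [0.5362, -0.0906, 0.0833]
orientation: [0.0, 0.986, 0.169, 0.0]
wrist_force: [-0.8, -0.7, -2.5]
finger_gap: 0.0326
grip_force: 88.4
```

Run:
```python
from h import *
info()
d=np.array([np.cos(np.radians(19.5)),np.sin(np.radians(19.5)),0]); T=np.array([.578,-.0765,.085])
plan((T-d*.035),down(19.5))
```

```text
t 7.88 tcp [ 0.5362 -0.0906  0.0833] x [0.943 0.333 0.   ] z [ 0. -0. -1.] F [-0.8 -0.7 -2.5] gap 0.0326 grip 88.4 q [-0.31  0.35 -0.3   0.91 -0.    2.49]
slide [ 9.1  0.7 -1.7] ang [ 0.  -0.  -0.1] rows 0.2 0.0
```

>>> jog_arm([
  {"slide":[2,0,-1.5],"angular":[0,0,0],"fingers":1},
  {"slide":[4,0.5,-1.5],"angular":[0,0,0],"fingers":1},
  {"slide":[6,0.5,-1.5],"angular":[0,0,0],"fingers":1},
  {"slide":[8,0.5,-1.5],"angular":[0,0,0],"fingers":1},
  {"slide":[10,0.5,-1.5],"angular":[0,0,0],"fingers":1},
  {"slide":[11,0.5,-1.5],"angular":[0,0,0],"fingers":1},
  {"slide":[11,0.5,-1.5],"angular":[0,0,0],"fingers":1},
])

```text
clock: 8.47
tcp_pos: [0.5466, -0.0875, 0.0847]
orientation: [0.0, 0.986, 0.168, 0.0]
wrist_force: [0.2, -0.1, -2.3]
finger_gap: 0.0324
grip_force: 88.4
```

>>> jog_arm([
  {"slide":[1,0,0],"angular":[0,0,0],"fingers":1},
  {"slide":[2,0,0],"angular":[0,0,0],"fingers":1},
  {"slide":[3,0,0],"angular":[0,0,0],"fingers":1},
  {"slide":[4,0,0],"angular":[0,0,0],"fingers":1},
  {"slide":[4,0,0],"angular":[0,0,0],"fingers":1},
])

```text
clock: 8.88
tcp_pos: [0.5504, -0.0861, 0.0847]
orientation: [0.0, 0.986, 0.168, 0.0]
wrist_force: [0.5, -0.2, -2.2]
finger_gap: 0.0326
grip_force: 88.4
```

Run:
```python
from h import *
info()
d=np.array([np.cos(np.radians(19.5)),np.sin(np.radians(19.5)),0]); T=np.array([.578,-.0765,.085])
plan((T-d*.035),down(19.5))
```

```text
t 8.88 tcp [ 0.5504 -0.0861  0.0847] x [0.943 0.332 0.   ] z [ 0. -0. -1.] F [ 0.5 -0.2 -2.2] gap 0.0326 grip 88.4 q [-0.3   0.38 -0.27  0.93 -0.    2.5 ]
slide [-5.8  0.1 -0.3] ang [ 0.  -0.  -0.1] rows 0.1 0.0
```

>>> jog_arm([
  {"slide":[1,0,0],"angular":[0,0,0],"fingers":1},
  {"slide":[2,0,0],"angular":[0,0,0],"fingers":1},
  {"slide":[3,0,0],"angular":[0,0,0],"fingers":1},
  {"slide":[4,0,0],"angular":[0,0,0],"fingers":1},
  {"slide":[4,0,0],"angular":[0,0,0],"fingers":1},
])

```text
clock: 9.3
tcp_pos: [0.5542, -0.0848, 0.0847]
orientation: [0.0, 0.986, 0.168, 0.0]
wrist_force: [-0.2, 0.5, -1.9]
finger_gap: 0.0331
grip_force: 88.4
```

>>> jog_arm([
  {"slide":[1,0,0],"angular":[0,0,0],"fingers":1},
  {"slide":[2,0,0],"angular":[0,0,0],"fingers":1},
  {"slide":[3,0,0],"angular":[0,0,0],"fingers":1},
  {"slide":[4,0,0],"angular":[0,0,0],"fingers":1},
  {"slide":[4,0,0],"angular":[0,0,0],"fingers":1},
])

```text
clock: 9.72
tcp_pos: [0.558, -0.0835, 0.0847]
orientation: [0.0, 0.986, 0.168, 0.0]
wrist_force: [-0.4, -0.2, -2.5]
finger_gap: 0.0328
grip_force: 88.4
```

Run:
```python
from h import *
info()
p=read_camera("top");s=read_camera("scene")
f=lambda im:cv2.resize(im,(400,400),interpolation=cv2.INTER_CUBIC)
save("in.png",np.hstack([f(p["color"][130:220,265:355]),f(s["color"][130:210,255:335])]))
d=np.array([np.cos(np.radians(19.5)),np.sin(np.radians(19.5)),0]); T=np.array([.578,-.0765,.085])
plan((T-d*.035),down(19.5))
```

```text
t 9.72 tcp [ 0.558  -0.0835  0.0847] x [0.943 0.332 0.   ] z [ 0. -0. -1.] F [-0.4 -0.2 -2.5] gap 0.0328 grip 88.4 q [-0.29  0.39 -0.25  0.93 -0.    2.51]
slide [-13.6   0.1  -0.3] ang [ 0.   0.  -0.1] rows 0.3 0.0
```

View pics/in.png

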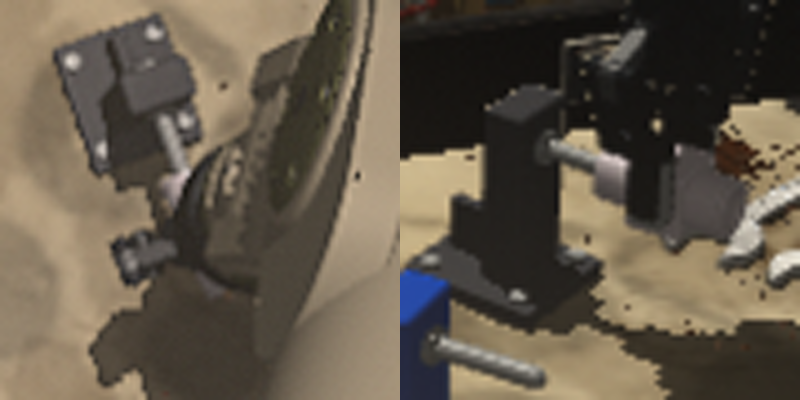

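The spacer's end now covers the pin (right half, (597,170)), well past the 4 mm recess depth, and there's no resistance. So this end, the tool +x end, is the bored one. I'll slide on.

>>> jog_arm([
  {"slide":[2,0,0],"angular":[0,0,0],"fingers":1},
  {"slide":[4,0,0],"angular":[0,0,0],"fingers":1},
  {"slide":[6,0,0],"angular":[0,0,0],"fingers":1},
  {"slide":[8,0,0],"angular":[0,0,0],"fingers":1},
  {"slide":[10,0,0],"angular":[0,0,0],"fingers":1},
  {"slide":[10,0,0],"angular":[0,0,0],"fingers":1},
])

```text
clock: 10.32
tcp_pos: [0.5677, -0.0801, 0.0847]
orientation: [0.0, 0.986, 0.168, 0.0]
wrist_force: [0.4, -0.1, -1.5]
finger_gap: 0.0326
grip_force: 88.4
```

>>> jog_arm([
  {"slide":[1.5,0,0],"angular":[0,0,0],"fingers":1},
  {"slide":[3,0,0],"angular":[0,0,0],"fingers":1},
  {"slide":[4.5,0,0],"angular":[0,0,0],"fingers":1},
  {"slide":[6,0,0],"angular":[0,0,0],"fingers":1},
  {"slide":[7.5,0,0],"angular":[0,0,0],"fingers":1},
  {"slide":[7.5,0,0],"angular":[0,0,0],"fingers":1},
])

```text
clock: 10.82
tcp_pos: [0.5746, -0.0777, 0.0847]
orientation: [0.0, 0.986, 0.168, 0.0]
wrist_force: [0.0, 0.7, -2.2]
finger_gap: 0.0331
grip_force: 88.4
```

Run:
```python
from h import *
info()
s=read_camera("scene")
save("in2.png",s["color"][130:210,245:335],5)
d=np.array([np.cos(np.radians(19.5)),np.sin(np.radians(19.5)),0]); T=np.array([.578,-.0765,.085])
plan((T-d*.035),down(19.5)); print(proj(s,get_state()["tcp_pos"]+d*.035))
```

```text
t 10.82 tcp [ 0.5746 -0.0777  0.0847] x [0.943 0.332 0.   ] z [ 0. -0. -1.] F [ 0.   0.7 -2.2] gap 0.0331 grip 88.4 q [-0.27  0.41 -0.21  0.95 -0.    2.53]
slide [-31.2   0.1  -0.3] ang [ 0.  -0.  -0.1] rows 0.7 0.0
[[290.9663 160.3692]]
```

View pics/in2.png

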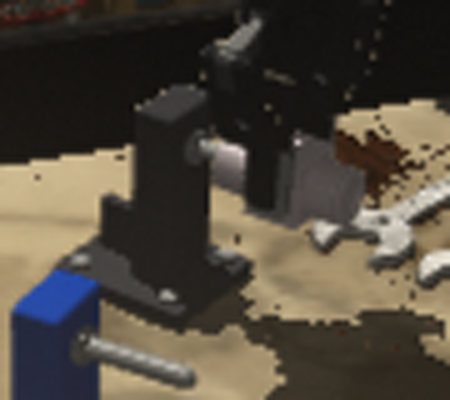

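The pin is nearly all inside: the spacer end is at (218,160), close to the post collar at (200,147). Depth is roughly 31–37 of 40 mm, with no side force. I'll draw it off straight back and then up.

>>> jog_arm([
  {"slide":[-10,0,0],"angular":[0,0,0],"fingers":1},
  {"slide":[-25,0,0],"angular":[0,0,0],"fingers":1},
  {"slide":[-40,0,0],"angular":[0,0,0],"fingers":1},
  {"slide":[-55,0,0],"angular":[0,0,0],"fingers":1},
  {"slide":[-70,0,0],"angular":[0,0,0],"fingers":1},
  {"slide":[-85,0,0],"angular":[0,0,0],"fingers":1},
  {"slide":[-85,0,-30],"angular":[0,0,0],"fingers":1},
  {"slide":[-85,0,-70],"angular":[0,0,0],"fingers":1},
  {"slide":[-85,0,-110],"angular":[0,0,0],"fingers":1},
  {"slide":[-85,0,-150],"angular":[0,0,0],"fingers":1},
])

```text
clock: 11.7
tcp_pos: [0.4924, -0.1059, 0.2361]
orientation: [-0.0, 0.986, 0.168, -0.001]
wrist_force: [0.3, -0.2, -1.8]
finger_gap: 0.0328
grip_force: 88.4
```

```bash
python3 -c "
from h import *
info()"
```

```text
t 11.7 tcp [ 0.4924 -0.1059  0.2361] x [ 0.944  0.331 -0.001] z [-0.001  0.    -1.   ] F [ 0.3 -0.2 -1.8] gap 0.0328 grip 88.4 q [-0.37  0.18 -0.15  1.25 -0.    2.43]
```

```bash
python3 -c "
from h import *
plan([.60,.12,.33],down(7))"
```

```text
slide [ 176.2 -177.5  -94. ] ang [-0.   0.1 12.4] rows 6.4 1.7
```

>>> jog_arm([
  {"slide":[20,-20,-60],"angular":[0,0,4],"fingers":1},
  {"slide":[176,-177,-94],"angular":[0,0,12],"fingers":1},
  {"slide":[176,-177,-94],"angular":[0,0,12],"fingers":1},
  {"slide":[176,-177,-94],"angular":[0,0,12],"fingers":1},
  {"slide":[176,-177,-94],"angular":[0,0,12],"fingers":1},
  {"slide":[176,-177,-94],"angular":[0,0,12],"fingers":1},
  {"slide":[176,-177,-94],"angular":[0,0,12],"fingers":1},
  {"slide":[176,-177,-94],"angular":[0,0,12],"fingers":1},
  {"slide":[176,-177,-94],"angular":[0,0,12],"fingers":1},
])

```text
clock: 12.45
tcp_pos: [0.6013, 0.1208, 0.3282]
orientation: [0.0, 0.998, 0.066, -0.0]
wrist_force: [0.2, 0.1, -2.5]
finger_gap: 0.0329
grip_force: 88.6
```

```bash
python3 -c "
from h import *
info()
q=get_state()['joint_pos'];print(np.degrees(q[[0,5]]))"
```

```text
t 12.45 tcp [0.6013 0.1208 0.3282] x [ 0.991  0.132 -0.001] z [-0.    -0.001 -1.   ] F [ 0.2  0.1 -2.5] gap 0.0329 grip 88.6 q [ 0.07  0.39  0.37  1.55 -0.    3.08]
[  3.8816 176.3179]
```

```bash
python3 -c "
from h import *
q1=get_state()['joint_pos'][0]; t=np.array([np.sin(q1),-np.cos(q1),0])
P=get_state()['tcp_pos']
for a in(50,70,88,90):
    r=R.from_rotvec(t*np.radians(a))*down(np.degrees(q1)+1.5); m=r.as_matrix(); print(a,m[:,0],m[:,2]); plan(P,r)"
```

```text
50 [0.6393 0.0696 0.7658] [ 0.7643  0.0519 -0.6428]
slide [0. 0. 0.] ang [-2.2 50.   2.1] rows 0.0 7.0
70 [0.3393 0.0493 0.9394] [ 0.9375  0.0636 -0.342 ]
slide [0. 0. 0.] ang [-3.1 70.   1.9] rows 0.0 9.8
88 [0.033  0.0285 0.999 ] [ 0.9971  0.0677 -0.0349]
slide [0. 0. 0.] ang [-4.  87.9  1.8] rows 0.0 12.3
90 [-0.0018  0.0261  0.9997] [ 0.9977  0.0677 -0.    ]
slide [0. 0. 0.] ang [-4.  89.9  1.7] rows 0.0 12.6
```

>>> jog_arm([
  {"slide":[0,0,0],"angular":[-0.2,7,2],"fingers":1},
  {"slide":[0,0,0],"angular":[-0.5,14,2],"fingers":1},
  {"slide":[0,0,0],"angular":[-1,21,2],"fingers":1},
  {"slide":[0,0,0],"angular":[-1.3,28,2],"fingers":1},
  {"slide":[0,0,0],"angular":[-1.6,35,2],"fingers":1},
  {"slide":[0,0,0],"angular":[-1.9,42,2],"fingers":1},
  {"slide":[0,0,0],"angular":[-2.2,49,2],"fingers":1},
  {"slide":[0,0,0],"angular":[-2.2,50,2],"fingers":1},
  {"slide":[0,0,0],"angular":[-2.2,50,2],"fingers":1},
])

```text
clock: 13.2
tcp_pos: [0.5957, 0.1176, 0.3224]
orientation: [-0.008, 0.907, 0.041, 0.42]
wrist_force: [-1.1, 0.5, -2.7]
finger_gap: 0.033
grip_force: 88.7
```

```bash
python3 -c "
from h import *
info()
q1=get_state()['joint_pos'][0]; t=np.array([np.sin(q1),-np.cos(q1),0])
plan([.6,.12,.33],R.from_rotvec(t*np.radians(90))*down(np.degrees(q1)+1.5))"
```

```text
t 13.2 tcp [0.5957 0.1176 0.3224] x [0.644 0.067 0.762] z [ 0.76   0.048 -0.648] F [-1.1  0.5 -2.7] gap 0.033 grip 88.7 q [ 0.06 -0.22 -0.7   0.23  0.    3.11]
slide [ 8.7 -1.9 -1.5] ang [-1.1 40.4  0. ] rows 0.2 5.6
```

>>> jog_arm([
  {"slide":[20,0,5],"angular":[-0.2,7,0],"fingers":1},
  {"slide":[40,0,10],"angular":[-0.4,14,0],"fingers":1},
  {"slide":[60,0,20],"angular":[-0.6,21,0],"fingers":1},
  {"slide":[70,0,20],"angular":[-0.8,28,0],"fingers":1},
  {"slide":[70,0,20],"angular":[-1,35,0],"fingers":1},
  {"slide":[70,0,20],"angular":[-1,40.4,0],"fingers":1},
  {"slide":[70,0,20],"angular":[-1,40.4,0],"fingers":1},
  {"slide":[70,0,20],"angular":[-1,40.4,0],"fingers":1},
  {"slide":[70,0,20],"angular":[-1,40.4,0],"fingers":1},
])

```text
clock: 13.95
tcp_pos: [0.7015, 0.135, 0.39]
orientation: [-0.011, 0.714, 0.03, 0.7]
wrist_force: [-0.4, -0.3, -2.0]
finger_gap: 0.033
grip_force: 88.8
```

Run:
```python
from h import *
info(); st=get_state()
q1=st['joint_pos'][0]; t=np.array([np.sin(q1),-np.cos(q1),0])
plan(st["tcp_pos"],R.from_rotvec(t*np.radians(90))*down(np.degrees(q1)+1))
s=read_camera("scene"); save("final.png",s["color"],1.5)
```

```text
t 13.95 tcp [0.7015 0.135  0.39  ] x [0.02  0.027 0.999] z [ 0.998  0.058 -0.021] F [-0.4 -0.3 -2. ] gap 0.033 grip 88.8 q [ 0.09  0.12 -1.02 -1.12 -0.03  3.12]
slide [0. 0. 0.] ang [1.9 1.3 0.5] rows 0.0 0.3
```

View pics/final.png

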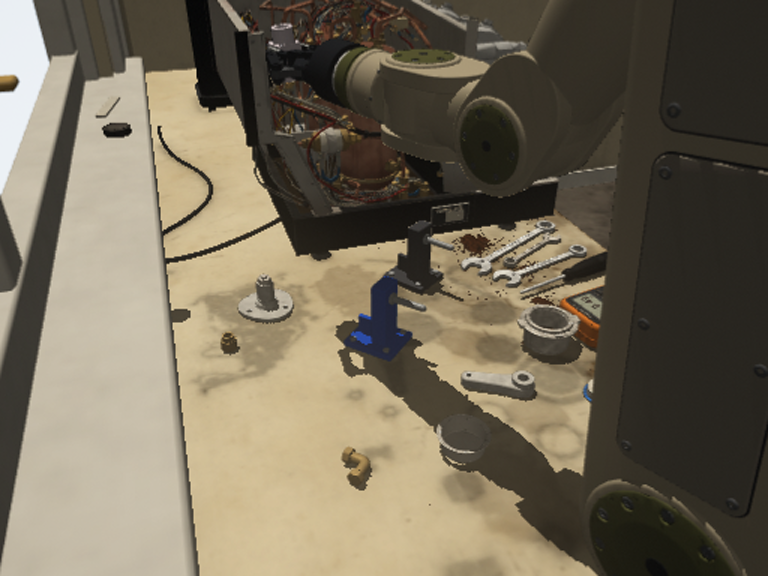

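>>> jog_arm([
  {"slide":[12,0,0],"angular":[0,1.2,0],"fingers":1},
  {"slide":[25,0,0],"angular":[0,1.2,0],"fingers":1},
  {"slide":[25,0,0],"angular":[0,1.2,0],"fingers":1},
  {"slide":[25,0,0],"angular":[0,1.2,0],"fingers":1},
  {"slide":[25,0,0],"angular":[0,1.2,0],"fingers":1},
  {"slide":[25,0,0],"angular":[0,1.2,0],"fingers":1},
  {"slide":[25,0,0],"angular":[0,1.2,0],"fingers":1},
  {"slide":[25,0,0],"angular":[0,1.2,0],"fingers":1},
  {"slide":[25,0,0],"angular":[0,1.2,0],"fingers":1},
  {"slide":[25,0,0],"angular":[0,1.2,0],"fingers":1},
])

```text
clock: 14.83
tcp_pos: [0.6999, 0.1369, 0.4171]
orientation: [-0.013, 0.706, 0.03, 0.708]
wrist_force: [-0.0, 0.1, -2.4]
finger_gap: 0.0328
grip_force: 88.8
```

Run:
```python
from h import *
info(); st=get_state(); print(st["qvel"],st["joint_pos"])
s=read_camera("scene"); u=proj(s,st["tcp_pos"])[0].astype(int); print(u)
save("final2.png",s["color"][max(u[1]-35,0):u[1]+35,u[0]-45:u[0]+45],7)
```

```text
t 14.83 tcp [0.6999 0.1369 0.4171] x [-0.004  0.025  1.   ] z [0.998 0.061 0.002] F [-0.   0.1 -2.4] gap 0.0328 grip 88.8 q [ 0.09  0.07 -1.01 -1.08 -0.03  3.12]
[ 0.0002  0.0022  0.0016 -0.001   0.0011 -0.0009] [ 0.0944  0.0718 -1.0053 -1.0796 -0.0335  3.1161]
[189  21]
```

View pics/final2.png

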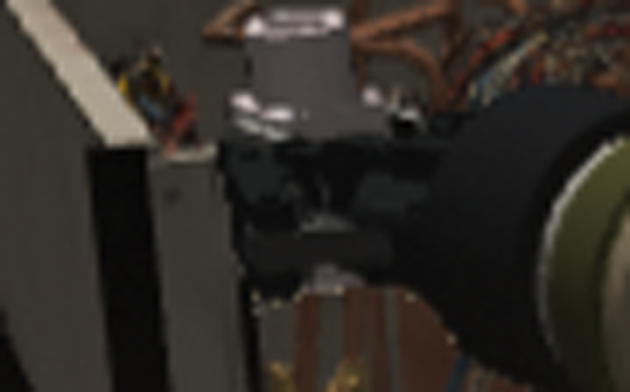

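The spacer stands upright in the gripper with the bored end up (opening at about (295,20)), within 1.5° of vertical, 0.42 m above the bench and still.

```bash
python3 -c "
from workcell import *
print(hand_in())"
```

```text
the job is handed in; nothing more can be done
None
```

The job is handed in: the first end I tried was the bored one, it went roughly 31–37 mm of 40 onto the dark gauge's pin without resistance, and the spacer is now held still, hole up within about 1.5° of vertical, 0.42 m above the bench, with no other parts touched.

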